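Set out the colour-coded reagent stations

ROBOT

A 6-joint arm with a two-finger parallel gripper is mounted at the origin on the work surface. World frame = base frame: x ahead of the robot, y to its left, z up, the work surface at z = 0. Lengths are in m, angles in rad, forces in N, time in s.
With the tool pointing down it reaches from about 0.4 to 0.825 m from the base axis. Payload 7 kg.
Tool frame: the origin (TCP) lies at the very end of the fingers, on their centre line; the grasp point (between the pads) lies 19 mm behind it; z points along the fingers, y is the line along which they close (so a half turn about z gives the same grasp; the last joint's range is limited). The gripper opens to 88 mm and grips with 3 to 60 N. Pads are 19 mm wide; open, the fingers measure 130 mm over their backs; the gripper's body (78 mm by 193 mm) begins 47 mm behind the grasp point.
Start: joints at [1.453, 0.359, 0.012, 0, -1.224, -0.288], TCP at [0.266, 0.62, 0.227] pointing down, gripper open.
Joint ranges: [-3.07, 3.07], [-1.43, 2.12], [-1.02, 1.25], [-3.03, 1.67], [-3.05, -0], [-3.03, 3.03]. Speed limits (rad/s): [2.39, 2.39, 3.01, 3.14, 3.14, 3.14].

INTERFACE

Orientations are given as [roll, pitch, yaw] about the fixed x, y, z axes, in that order (R = Rz(yaw) Ry(pitch) Rx(roll)).
In Python, from bench import bot, cams gives the robot as it stands. The module is installed in compiled form; this text tells all that it offers.
- The arm moves only by the shell command python3 -m crank 'ROWS' [FORCE]. ROWS is JSON, a list of rows, each a list of 7 numbers: the shift along the tool's x, y, z in units of 30 mm (1.0 is 30 mm), then the turn, a rotation vector about the tool's x, y, z in units of 6 degrees (1.0 is 6 degrees), then the opening, from 0 (shut) to 1 (fully open). A call has 1 to 8 rows; each row shifts and turns the commanded pose from where the row before left it, along the tool's axes as they then stand; what a row does not reach is not made up. A row lasts 1/12 s, in which the tool goes at most 41.7 mm and 7.16 degrees, less where a joint would pass 70% of its speed; a pose out of reach is approached as far as the arm can. A call is refused whole if a number of a shift passes 1 or a number of a turn 1, either way. A call with a gripper value outside its range is refused whole. The fingers move at their own pace and stop on an object; FORCE is the grip in N (left out, the last holds). Time passes only in rows, so rows that do not move let the fingers close. It gives the time, the measured TCP pose, the force, the opening and the grip force at its end, in the units of the state.
- bot.read_state(): the state, without advancing time (a new reading comes with each control period).
- cams.get_image(name): name is "scene" or "top" or "wrist"; returns the picture (420x560x3 uint8, blue, green, red); there is no depth.
- cams.camera_info(name): a dict with "mtx" (3x3 intrinsics, pixels), "R" (3x3) and "t" (3): a world point X has camera coordinates R X + t. Camera axes: x right, y down, z forward; pixel columns grow to the right and rows downward; lengths in m; the calibration is good to about 2 mm. A picture is of the moment at which its call begins: read the wrist's pose just before it. camera_info takes no time and is no camera call; for the wrist camera it gives the pose at the moment of the call.
- bot.hand_in(): hands the job in; it is judged then, once.
The state is a dict: "t": time; "qpos": joint angles; "joint_velocities": joint speeds; "effort": joint torques, N m; "eef_pos": TCP position; "ee_rot": TCP orientation; "force": force on the tool from outside, world axes, zero at the start; "ft_torque": the same for the moment, N m; "finger_gap": opening from 0.0 (shut) to 1.0 (fully open); "grasp_force": force on a finger pad.
Only numpy, scipy, OpenCV 4.12 (cv2) and the standard library are available. Lean on these libraries where they do the work, as an engineer would, in place of code of your own. Each camera call takes 0.05 s, during which the arm holds its last target. There are 200 camera calls.

TASK

Set out the bench for the next run: stand each of the two beakers and the red- and yellow-capped bottles upright, flat inside the rim of the round stand of its own colour. The beakers are nested: lift the green one straight off, without shifting the blue one, and put it in its stand before you move the blue one; the bottles can go whenever you like. Set everything down gently, do not drop it or tip it over, and leave the amber bottle and the orange tube rack where they are.

Things in the scene. Friction and masses are not known exactly. Their poses are not given: they have to be found in the camera images.
- green_beaker: Green plastic beaker, open top, 78 mm high, 60 g. Origin: centre of underside, z up. Cone 37 mm across at the foot, 53 mm at 52 mm height; above it a collar 64 mm in diameter, from 52 to 78 mm height: grip here from above. Starts nested in the blue one, its collar on the blue rim, origin 26 mm above blue's, stack 104 mm high; 1-2 mm play, not locked: lifts straight up, clear after 52 mm.
- blue_beaker: Blue plastic beaker, open top, 78 mm high, 60 g. Origin: centre of underside, z up. Cone 37 mm across at the foot, 53 mm at 52 mm height; above it a collar 64 mm in diameter, from 52 to 78 mm height: grip here from above. Starts upright on the bench with the green one, of the same shape, nested in it.
- red_bottle: White plastic bottle with red cap and red band, closed, 96 mm high, 120 g. Origin: centre of underside, z up. Body 48 mm in diameter up to 60 mm height, then a sloping shoulder; the cap, 36 mm in diameter from 74 to 96 mm height, is a good grip from above.
- yellow_bottle: White plastic bottle with yellow cap and yellow band, closed, 96 mm high, 120 g. Origin: centre of underside, z up. Body 48 mm in diameter up to 60 mm height, then a sloping shoulder; the cap, 36 mm in diameter from 74 to 96 mm height, is a good grip from above.
- green_stand: Green round stand fixed to the bench, 82 mm in diameter. Origin: centre of its underside, on the bench. Its floor is 4 mm above the origin; the rim round it is 12 mm high (above the bench), 6 mm thick, and leaves a well 70 mm in diameter. Takes the green beaker.
- blue_stand: Blue round stand fixed to the bench, 82 mm in diameter. Origin: centre of its underside, on the bench. Its floor is 4 mm above the origin; the rim round it is 12 mm high (above the bench), 6 mm thick, and leaves a well 70 mm in diameter. Takes the blue beaker.
- red_stand: Red round stand fixed to the bench, 82 mm in diameter. Origin: centre of its underside, on the bench. Its floor is 4 mm above the origin; the rim round it is 12 mm high (above the bench), 6 mm thick, and leaves a well 70 mm in diameter. Takes the red-capped bottle.
- yellow_stand: Yellow round stand fixed to the bench, 82 mm in diameter. Origin: centre of its underside, on the bench. Its floor is 4 mm above the origin; the rim round it is 12 mm high (above the bench), 6 mm thick, and leaves a well 70 mm in diameter. Takes the yellow-capped bottle.
- amber_bottle: Bystander, not to be moved: amber glass bottle with a white cap and a paper band, loose, the same shape and size as the reagent bottles (96 mm high, 48 mm in diameter). Origin: centre of its underside.
- tube_rack: Bystander, not to be moved: loose orange tube rack, 66 mm (its x) by 96 mm (its y), 36 mm high with its tubes, beyond the middle of the work area. Origin: centre of its underside.
Not all that is in view belongs to the job. Several things look just like the red_stand: the one meant starts nearest to the robot's base.

How it is judged:
By the outcome, as a careful person would: the job done as asked, in the order asked, and still so for the second after the job is handed in, with the robot touching nothing.
It also fails if it takes over 112 s, if anything falls off the work surface, if the arm or the gripper's body presses on something with over 40 N, if the wrist force passes 120 N, or if a joint passes its speed limit or range.

## Working session

There is one attempt and no reset: what is moved stays moved. The work goes in short steps, Python scripts to look and compute and a shell command to move; the robot and the scene stay as the last step left them, time stands still between calls to the robot, and variables do not carry over. Pictures are saved under pics/ and viewed, at most 14 in all, crops included, and the job is handed in when it is done.

```bash
mkdir -p pics; python3 - <<'E'
from bench import bot,cams
import cv2,numpy as np
s=bot.read_state();print({k:np.round(s[k],3) for k in s})
for n in("scene","top"):
    im=cams.get_image(n);cv2.imwrite(f"pics/{n}0.png",im)
    c=cams.camera_info(n);print(n,np.round(c["mtx"],1).tolist(),np.round(c["R"],3).tolist(),np.round(c["t"],3), np.round(-np.array(c["R"]).T@c["t"],3))
E
```

```text
{'t': np.float64(0.0), 'qpos': array([ 1.453,  0.359,  0.011, -0.   , -1.224, -0.288]), 'joint_velocities': array([ 0.001, -0.001, -0.001, -0.   ,  0.   ,  0.   ]), 'effort': array([-1.0000e-03, -5.8272e+01,  2.9306e+01,  6.9970e+00,  7.0000e-03,
       -0.0000e+00]), 'eef_pos': array([0.266, 0.62 , 0.226]), 'ee_rot': array([ 3.14 , -0.   , -0.406]), 'force': array([0.466, 0.093, 0.29 ]), 'ft_torque': array([ 0.069,  0.003, -0.03 ]), 'grasp_force': np.float64(0.0), 'finger_gap': np.float64(1.003)}
scene [[426.2, 0.0, 278.2], [0.0, 426.2, 212.3], [0.0, 0.0, 1.0]] [[-0.693, 0.721, -0.01], [0.458, 0.429, -0.779], [-0.557, -0.544, -0.627]] [ 0.369 -0.189  1.393] [1.118 0.573 0.731]
top [[400.1, 0.0, 284.4], [0.0, 400.1, 210.3], [0.0, 0.0, 1.0]] [[-0.034, -0.999, 0.003], [-0.969, 0.032, -0.247], [0.246, -0.011, -0.969]] [0.029 0.545 1.004] [0.281 0.022 1.107]
```

View pics/scene0.png

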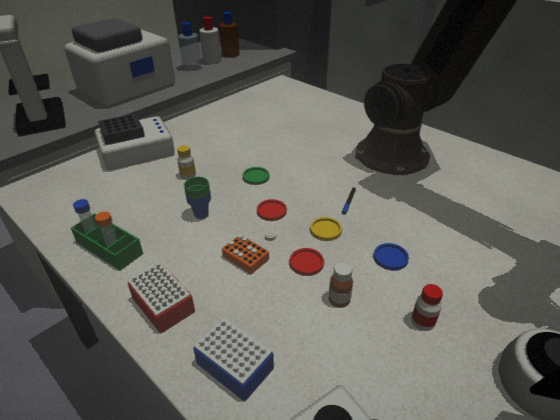

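View pics/top0.png

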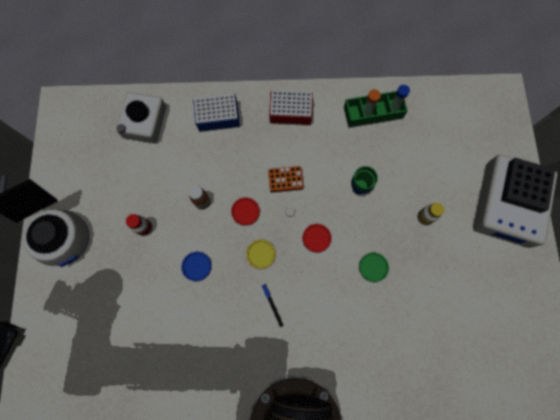

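The scene view shows the nested stack (200,195), the yellow bottle (185,160), the red bottle (428,305), the amber bottle (341,285) and the rack (245,253). In the top view the stack is at (364,180), red cap (135,221), yellow cap (435,210), and stands are blue (197,266), yellow (261,254), green (374,267). The two reds are at (245,211) and (317,238).

```bash
cat > h.py <<'E'
import cv2,numpy as np
from bench import bot,cams
H=dict(red=[(0,8),(172,180)],yellow=[(18,34)],green=[(50,90)],blue=[(100,128)],orange=[(5,17)])
def mask(im,c,smin=110,vmin=50):
    h=cv2.cvtColor(im,cv2.COLOR_BGR2HSV);m=0
    for a,b in H[c]: m=m|cv2.inRange(h,(a,smin,vmin),(b,255,255))
    return m
def blobs(im,c,amin=40,**k):
    cs,_=cv2.findContours(mask(im,c,**k),cv2.RETR_EXTERNAL,cv2.CHAIN_APPROX_NONE)
    return [q for q in cs if cv2.contourArea(q)>amin]
def cast(info,uv,z):
    uv=np.atleast_2d(np.asarray(uv,float)).reshape(-1,2);R=np.array(info["R"]);t=np.array(info["t"]);K=np.array(info["mtx"])
    d=np.c_[uv,np.ones(len(uv))]@np.linalg.inv(K).T@R;o=-R.T@t
    return (o+d*((z-o[2])/d[:,2])[:,None])[:,:2]
def circ(info,q,z):
    # world circle of a contour at height z
    (x,y),r=cv2.minEnclosingCircle((cast(info,q,z)*1000).astype(np.float32).reshape(-1,1,2));return np.round([x/1000,y/1000,r/1000],4)
E
python3 - <<'E'
from h import *
for n in("top","scene"):
    im=cv2.imread(f"pics/{n}0.png");info=cams.camera_info(n)
    for c in H:
        for q in blobs(im,c):
            x,y,w,h=cv2.boundingRect(q)
            print(n,c,(x,y,w,h),*[(z,circ(info,q,z)) for z in(.012,.096,.104)])
E
```

```text
top red (303, 224, 28, 28) (0.012, array([ 0.4793, -0.0766,  0.0401])) (0.096, array([ 0.4642, -0.069 ,  0.037 ])) (0.104, array([ 0.4627, -0.0683,  0.0367]))
top red (126, 214, 14, 14) (0.012, array([0.5443, 0.4365, 0.0203])) (0.096, array([0.5241, 0.4048, 0.0187])) (0.104, array([0.5222, 0.4017, 0.0186]))
top red (231, 198, 29, 27) (0.012, array([0.5623, 0.1212, 0.0403])) (0.096, array([0.5408, 0.1136, 0.0372])) (0.104, array([0.5387, 0.1129, 0.0369]))
top yellow (246, 240, 29, 29) (0.012, array([0.4391, 0.0798, 0.04  ])) (0.096, array([0.427 , 0.0754, 0.037 ])) (0.104, array([0.4259, 0.0749, 0.0367]))
top yellow (429, 203, 15, 14) (0.012, array([ 0.5472, -0.4201,  0.0211])) (0.096, array([ 0.5268, -0.3861,  0.0195])) (0.104, array([ 0.5248, -0.3829,  0.0194]))
top green (360, 253, 28, 29) (0.012, array([ 0.3931, -0.2281,  0.0387])) (0.096, array([ 0.3846, -0.2089,  0.0357])) (0.104, array([ 0.3837, -0.207 ,  0.0354]))
top green (355, 180, 13, 9) (0.012, array([ 0.6307, -0.2129,  0.0206])) (0.096, array([ 0.6039, -0.1949,  0.019 ])) (0.104, array([ 0.6013, -0.1932,  0.0189]))
top g
[... 3076 characters left out ...]
-0.3562,  0.0178])) (0.104, array([ 0.8647, -0.3445,  0.0175]))
scene blue (130, 59, 24, 18) (0.012, array([ 0.1352, -1.2706,  0.11  ])) (0.096, array([ 0.25  , -1.0552,  0.0971])) (0.104, array([ 0.261 , -1.0347,  0.0959]))
scene orange (331, 276, 21, 14) (0.012, array([0.5602, 0.2215, 0.0242])) (0.096, array([0.6254, 0.2626, 0.0214])) (0.104, array([0.6316, 0.2665, 0.0211]))
scene orange (222, 237, 47, 37) (0.012, array([ 0.6534, -0.0016,  0.0648])) (0.096, array([0.7077, 0.0656, 0.0572])) (0.104, array([0.7129, 0.072 , 0.0565]))
scene orange (95, 212, 17, 15) (0.012, array([ 0.8168, -0.3716,  0.0324])) (0.096, array([ 0.852 , -0.2612,  0.0286])) (0.104, array([ 0.8553, -0.2507,  0.0283]))
```

Layout: red bottle (.528,.406), yellow bottle (.530,-.380), stack (.618,-.206). Stands: red (.480,-.076), yellow (.440,.081), blue (.413,.257), green (.393,-.228). I'll turn to yaw -90° first, so tool x is -y, tool y is -x and tool z is -z.

```bash
python3 -m crank '[[0,0,0,0,0,1,1],[0,0,0,0,0,1,1],[0,0,0,0,0,1,1],[0,0,0,0,0,1,1],[0,0,0,0,0,1,1],[0,0,0,0,0,1,1],[0,0,0,0,0,1,1],[0,0,0,0,0,1,1]]'; python3 -m crank '[[0,0,0,0,0,1,1],[0,0,0,0,0,1,1],[0,0,0,0,0,1,1],[0,0,0,0,0,0.12,1],[0,0,0,0,0,0,1],[0,0,0,0,0,0,1]]'
```

```text
t: 0.77
eef_pos: [0.2664, 0.6199, 0.226]
ee_rot: [3.141, -0.001, -1.249]
force: [-0.3, 0.3, 0.5]
finger_gap: 1.0
grasp_force: 0.0
t: 1.27
eef_pos: [0.2664, 0.6201, 0.2263]
ee_rot: [3.141, -0.0, -1.567]
force: [-0.1, 0.5, -0.6]
finger_gap: 0.998
grasp_force: 0.0
```

```bash
python3 -m crank '[[0.8,-0.96,0,0,0,0,1],[0.8,-0.96,0,0,0,0,1],[0.8,-0.96,0,0,0,0,1],[0.8,-0.96,0,0,0,0,1],[0.8,-0.96,0,0,0,0,1],[0.8,-0.96,0,0,0,0,1],[0.8,-0.96,0,0,0,0,1],[0.8,-0.96,0,0,0,0,1]]'; python3 -m crank '[[0.75,-0.98,0,0,0,0,1],[0,0,0,0,0,0,1],[0,0,0,0,0,0,1]]'; python3 - <<'E'
from h import *
info=cams.camera_info("wrist");im=cams.get_image("wrist");cv2.imwrite("pics/w1.png",im)
print(np.round(-np.array(info["R"]).T@info["t"],3),np.round(info["R"],2).tolist(),bot.read_state()["eef_pos"])
for q in blobs(im,"red"): print(cv2.boundingRect(q),circ(info,q,.096))
E
```

```text
t: 1.93
eef_pos: [0.4981, 0.427, 0.2267]
ee_rot: [-3.141, 0.0, -1.567]
force: [0.1, 0.3, -0.1]
finger_gap: 1.001
grasp_force: 0.0
t: 2.18
eef_pos: [0.5278, 0.4041, 0.2262]
ee_rot: [3.141, -0.0, -1.571]
force: [0.3, 0.1, -1.4]
finger_gap: 1.001
grasp_force: 0.0
[0.527 0.324 0.385] [[-1.0, 0.0, 0.0], [0.0, 0.96, 0.29], [-0.0, 0.29, -0.96]] [0.52686545 0.40507235 0.2262606 ]
(262, 173, 44, 46) [0.5244 0.4029 0.0196]
(261, 155, 44, 18) [0.5245 0.3823 0.0176]
```

View pics/w1.png

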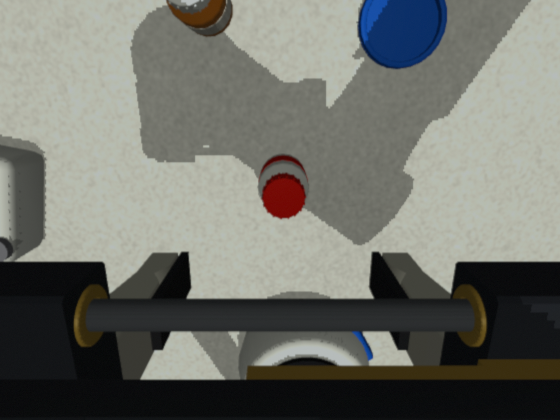

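The cap centre is at (284,195), giving world (.5244,.4029), with fingers clear on both sides. Descending and gripping.

```bash
python3 -m crank '[[0.07,0.08,1,0,0,0,1],[0,0,1,0,0,0,1],[0,0,1,0,0,0,1],[0,0,1,0,0,0,0.7],[0,0,0.8,0,0,0,0.6],[0,0,0.53,0,0,0,0.6],[0,0,0,0,0,0,0.6],[0,0,0,0,0,0,0.5]]' 15; python3 -m crank '[[0,0,0,0,0,0,0.35],[0,0,0,0,0,0,0.3],[0,0,0,0,0,0,0.3],[0,0,0,0,0,0,0.3],[0,0,0,0,0,0,0.3],[0,0,0,0,0,0,0.3]]' 15
```

```text
t: 2.9
eef_pos: [0.523, 0.4043, 0.0662]
ee_rot: [3.141, -0.001, -1.568]
force: [0.3, -0.4, 0.6]
finger_gap: 0.686
grasp_force: 0.0
t: 3.4
eef_pos: [0.5246, 0.4044, 0.068]
ee_rot: [-3.14, 0.002, -1.57]
force: [-1.0, 0.8, 6.9]
finger_gap: 0.405
grasp_force: 14.9
```

```bash
python3 -m crank '[[0,0,-0.3,0,0,0,0.3],[0,0,-0.7,0,0,0,0.3],[0,0,-1,0,0,0,0.3],[0,0,-1,0,0,0,0.3],[0,0,-1,0,0,0,0.3],[0.5,0,0,0,0,0,0.3],[0.9,0.1,0,0,0,0,0.3],[0.9,0.1,0,0,0,0,0.3]]'; python3 -m crank '[[0.9,0.1,0,0,0,0,0.3],[0.9,0.1,0,0,0,0,0.3],[0.9,0.1,0,0,0,0,0.3],[0.9,0.1,0,0,0,0,0.3],[0.9,0.1,0,0,0,0,0.3],[0.9,0.1,0,0,0,0,0.3],[0.9,0.1,0,0,0,0,0.3],[0.9,0.1,0,0,0,0,0.3]]'; python3 -m crank '[[0.9,0.1,0,0,0,0,0.3],[0.9,0.1,0,0,0,0,0.3],[0.9,0.1,0,0,0,0,0.3],[0.9,0.1,0,0,0,0,0.3],[0.9,0.1,0,0,0,0,0.3],[0.6,0,0,0,0,0,0.3],[0,0,0,0,0,0,0.3],[0,0,0,0,0,0,0.3]]'; python3 - <<'E'
from h import *
info=cams.camera_info("wrist");im=cams.get_image("wrist");cv2.imwrite("pics/w2.png",im)
for c in("red","yellow","green"):
  for q in blobs(im,c,200): print(c,cv2.boundingRect(q),circ(info,q,.012),circ(info,q,.10))
E
```

```text
t: 4.07
eef_pos: [0.5176, 0.3341, 0.1871]
ee_rot: [-3.142, 0.001, -1.57]
force: [0.4, -1.1, -1.5]
finger_gap: 0.401
grasp_force: 15.0
t: 4.73
eef_pos: [0.4934, 0.1171, 0.1869]
ee_rot: [3.141, 0.0, -1.57]
force: [0.4, -0.3, -0.7]
finger_gap: 0.406
grasp_force: 15.0
t: 5.4
eef_pos: [0.4788, -0.0354, 0.1869]
ee_rot: [-3.141, 0.0, -1.573]
force: [0.5, -0.0, -1.0]
finger_gap: 0.404
grasp_force: 15.0
red (237, 243, 87, 57) [0.4777 0.0709 0.0473] [0.4777 0.0218 0.0348]
red (240, 195, 80, 38) [0.4781 0.0129 0.0393] [ 0.478  -0.0209  0.0289]
red (235, 94, 89, 89) [ 0.4784 -0.0781  0.0405] [ 0.4782 -0.0879  0.0298]
yellow (124, 359, 396, 21) [0.4306 0.1924 0.2255] [0.443  0.1112 0.166 ]
yellow (357, 285, 17, 62) [0.387  0.11   0.0385] [0.4109 0.0506 0.0284]
yellow (186, 285, 18, 62) [0.5698 0.1095 0.0385] [0.5455 0.0502 0.0283]
```

View pics/w2.png

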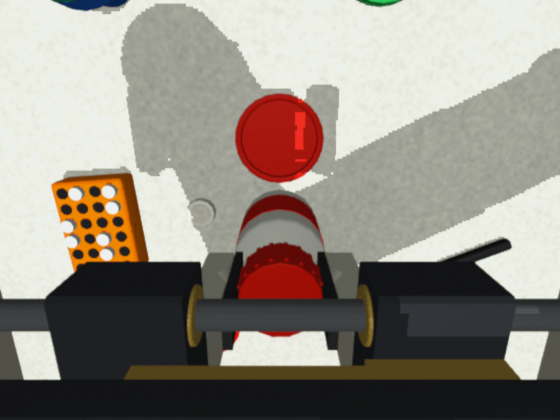

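The red stand is at (279,138), giving (.4784,-.0781). The bottle hangs upright between the fingers at (280,285), 43 mm short, so I move on and lower.

```bash
python3 -m crank '[[0.72,0,0,0,0,0,0.3],[0.7,0,0,0,0,0,0.3],[0,0,0.9,0,0,0,0.3],[0,0,0.9,0,0,0,0.3],[0,0,0.9,0,0,0,0.3],[0,0,0.5,0,0,0,0.3],[0,0,0.2,0,0,0,0.3],[0,0,0,0,0,0,0.3]]'; python3 -m crank '[[0,0,0.1,0,0,0,0.3],[0,0,0.1,0,0,0,0.3],[0,0,0.1,0,0,0,0.3],[0,0,0.05,0,0,0,0.3],[0,0,0,0,0,0,0.3],[0,0,0,0,0,0,0.3]]'
```

```text
t: 6.12
eef_pos: [0.4785, -0.0765, 0.0835]
ee_rot: [3.139, -0.001, -1.569]
force: [0.2, -0.1, -0.4]
finger_gap: 0.407
grasp_force: 15.2
t: 6.62
eef_pos: [0.4794, -0.0769, 0.0744]
ee_rot: [-3.141, 0.0, -1.57]
force: [-0.7, 0.3, -0.8]
finger_gap: 0.403
grasp_force: 15.2
```

```bash
python3 -m crank '[[0,0,0.05,0,0,0,0.3],[0,0,0,0,0,0,0.3],[0,0,0,0,0,0,0.3]]'; python3 -m crank '[[0,0,0.05,0,0,0,0.3],[0,0,0,0,0,0,0.3],[0,0,0,0,0,0,0.3]]'; python3 -m crank '[[0,0,0.04,0,0,0,0.3],[0,0,0,0,0,0,0.3],[0,0,0,0,0,0,0.3]]'
```

```text
t: 6.87
eef_pos: [0.4792, -0.077, 0.0727]
ee_rot: [-3.142, -0.0, -1.57]
force: [-0.3, 0.4, -1.0]
finger_gap: 0.406
grasp_force: 15.2
t: 7.12
eef_pos: [0.4798, -0.077, 0.0718]
ee_rot: [-3.141, -0.0, -1.57]
force: [-1.3, -0.8, 6.6]
finger_gap: 0.402
grasp_force: 15.9
t: 7.37
eef_pos: [0.4801, -0.0771, 0.0717]
ee_rot: [-3.14, -0.0, -1.569]
force: [-5.6, -0.1, 17.4]
finger_gap: 0.402
grasp_force: 17.1
```

```bash
python3 -m crank '[[0,0,-0.05,0,0,0,0.3],[0,0,0,0,0,0,0.45],[0,0,0,0,0,0,0.5],[0,0,0,0,0,0,0.6],[0,0,0,0,0,0,0.65],[0,0,0,0,0,0,0.65],[0,0,-0.3,0,0,0,0.65],[0,0,-0.7,0,0,0,0.65]]'; python3 -m crank '[[0,0,-1,0,0,0,1],[0,0,-1,0,0,0,1],[0,0,-1,0,0,0,1],[0,0,-1,0,0,0,1],[0.86,-0.92,0,0,0,0,1],[0.86,-0.92,0,0,0,0,1],[0.86,-0.92,0,0,0,0,1],[0.86,-0.92,0,0,0,0,1]]'; python3 -m crank '[[0.86,-0.92,0,0,0,0,1],[0,0,0,0,0,0,1],[0,0,0,0,0,0,1],[0,0,0,0,0,0,1]]'; python3 - <<'E'
from h import *
info=cams.camera_info("wrist");im=cams.get_image("wrist");cv2.imwrite("pics/w3.png",im)
for c in("green","blue","red"):
  for q in blobs(im,c,200): print(c,cv2.boundingRect(q),circ(info,q,.012),circ(info,q,.104),circ(info,q,.096))
E
```

```text
t: 8.03
eef_pos: [0.4774, -0.0772, 0.1]
ee_rot: [3.136, -0.001, -1.571]
force: [-0.6, 0.3, -0.6]
finger_gap: 0.651
grasp_force: 0.0
t: 8.7
eef_pos: [0.5908, -0.1812, 0.2228]
ee_rot: [-3.14, 0.0, -1.569]
force: [0.9, 1.3, 0.0]
finger_gap: 0.998
grasp_force: 0.0
t: 9.03
eef_pos: [0.6169, -0.2061, 0.2212]
ee_rot: [3.14, 0.0, -1.571]
force: [-0.5, 0.3, -0.1]
finger_gap: 1.0
grasp_force: 0.0
green (236, 156, 78, 81) [ 0.6214 -0.1837  0.0444] [ 0.6201 -0.2093  0.0333] [ 0.6202 -0.207   0.0343]
green (453, 113, 84, 79) [ 0.3951 -0.2306  0.0428] [ 0.4504 -0.2444  0.0321] [ 0.4456 -0.2432  0.033 ]
green (0, 5, 98, 206) [ 0.8793 -0.2666  0.1013] [ 0.8135 -0.2715  0.076 ] [ 0.8193 -0.271   0.0782]
red (362, 264, 13, 36) [ 0.5111 -0.0833  0.0227] [ 0.5373 -0.134   0.017 ] [ 0.5351 -0.1296  0.0175]
red (388, 250, 46, 30) [ 0.4676 -0.1037  0.032 ] [ 0.5047 -0.1493  0.024 ] [ 0.5015 -0.1453  0.0247]
```

View pics/w3.png

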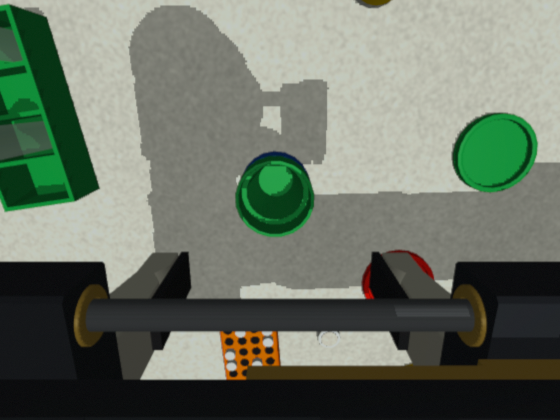

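The green rim circle is at (275,197), giving (.6203,-.207). Blue's collar lies under green's, with equal diameter, so the fingertips must stay above z=.078. I'll grip at TCP z≈.082.

```bash
python3 -m crank '[[0.03,-0.12,0.9,0,0,0,1],[0,0,1,0,0,0,1],[0,0,1,0,0,0,1],[0,0,1,0,0,0,1],[0,0,0.5,0,0,0,1],[0,0,0.23,0,0,0,1],[0,0,0,0,0,0,1],[0,0,0,0,0,0,1]]' 10; python3 - <<'E'
from h import *
print(bot.read_state()["eef_pos"])
E
```

```text
t: 9.75
eef_pos: [0.6214, -0.2064, 0.084]
ee_rot: [-3.14, -0.0, -1.569]
force: [0.4, -0.1, 0.8]
finger_gap: 0.999
grasp_force: 0.0
[ 0.62141657 -0.20639904  0.08403186]
```

```bash
python3 -m crank '[[0,0.02,0.06,0,0,0,0.9],[0,0,0,0,0,0,0.8],[0,0,0,0,0,0,0.78],[0,0,0,0,0,0,0.76],[0,0,0,0,0,0,0.76],[0,0,0,0,0,0,0.76]]' 8; python3 - <<'E'
from h import *
im=cams.get_image("wrist");cv2.imwrite("pics/w4.png",im)
E
```

```text
t: 10.25
eef_pos: [0.6204, -0.2068, 0.081]
ee_rot: [-3.141, -0.0, -1.57]
force: [-0.5, 0.4, 0.2]
finger_gap: 0.767
grasp_force: 0.0
```

View pics/w4.png

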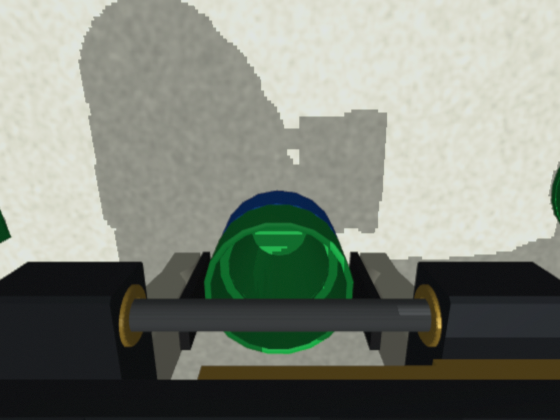

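The rim spans columns 205–353 and the pads sit symmetrically at about 207 and 350, so it's centred. Close and lift.

```bash
python3 -m crank '[[0,0,0,0,0,0,0.74],[0,0,0,0,0,0,0.7],[0,0,0,0,0,0,0.65],[0,0,0,0,0,0,0.65],[0,0,0,0,0,0,0.65]]' 8;  python3 -m crank '[[0,0,-0.1,0,0,0,0.65],[0,0,-0.2,0,0,0,0.65],[0,0,-0.3,0,0,0,0.65],[0,0,-0.3,0,0,0,0.65],[0,0,-0.3,0,0,0,0.65],[0,0,-0.3,0,0,0,0.65],[0,0,-0.3,0,0,0,0.65],[0,0,-0.3,0,0,0,0.65]]'; python3 -m crank '[[0,0,-0.3,0,0,0,0.65],[0,0,-0.4,0,0,0,0.65],[0,0,-0.5,0,0,0,0.65],[0,0,-0.7,0,0,0,0.65],[0,0,-0.5,0,0,0,0.65],[0,0,-0.4,0,0,0,0.65],[0,0,0,0,0,0,0.65]]'; python3 - <<'E'
from h import *
im=cams.get_image("scene");cv2.imwrite("pics/s5.png",cv2.resize(im[100:340,120:460],None,fx=2,fy=2))
im=cams.get_image("wrist");i=cams.camera_info("wrist")
for q in blobs(im,"green",200): print(cv2.boundingRect(q),circ(i,q,.012))
E
```

```text
t: 10.72
eef_pos: [0.6205, -0.2068, 0.0808]
ee_rot: [-3.141, -0.0, -1.57]
force: [0.9, 0.1, 1.1]
finger_gap: 0.73
grasp_force: 8.0
t: 11.38
eef_pos: [0.6204, -0.2068, 0.1451]
ee_rot: [-3.141, -0.0, -1.57]
force: [0.2, 0.5, -1.3]
finger_gap: 0.733
grasp_force: 8.0
t: 11.97
eef_pos: [0.6216, -0.2071, 0.2313]
ee_rot: [-3.137, -0.001, -1.57]
force: [0.1, -0.5, -0.8]
finger_gap: 0.732
grasp_force: 8.0
(226, 331, 109, 24) [ 0.619  -0.0124  0.0661]
(206, 201, 149, 98) [ 0.6191 -0.0874  0.0912]
(455, 114, 82, 78) [ 0.3945 -0.2305  0.0426]
(0, 8, 107, 201) [ 0.8765 -0.2667  0.1006]
```

View pics/s5.png

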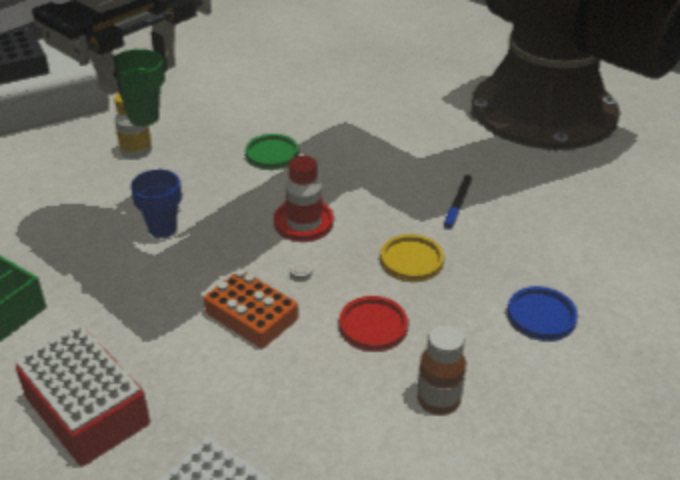

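The green beaker is lifted clear, the blue one still stands upright at (157,200), and the red bottle sits in its stand at (303,195). Now to the green stand.

```bash
python3 -m crank '[[0.09,0.6,0,0,0,0,0.65],[0.09,0.95,0,0,0,0,0.65],[0.09,0.95,0,0,0,0,0.65],[0.09,0.95,0,0,0,0,0.65],[0.09,0.95,0,0,0,0,0.65],[0.09,0.95,0,0,0,0,0.65],[0.09,0.95,0,0,0,0,0.65],[0.09,0.9,0,0,0,0,0.65]]'; python3 -m crank '[[0,0.37,0,0,0,0,0.65],[0,0,0.5,0,0,0,0.65],[0,0,0.9,0,0,0,0.65],[0,0,0.9,0,0,0,0.65],[0,0,0.9,0,0,0,0.65],[0,0,0.9,0,0,0,0.65],[0,0,0.7,0,0,0,0.65],[0,0,0.4,0,0,0,0.65]]';python3 -m crank '[[0,0,0.1,0,0,0,0.65],[0,0,0.05,0,0,0,0.65],[0,0,0,0,0,0,0.65],[0,0,0,0,0,0,0.65]]'
```

```text
t: 12.73
eef_pos: [0.4019, -0.2283, 0.2263]
ee_rot: [3.139, 0.001, -1.57]
force: [-0.7, -0.1, -0.8]
finger_gap: 0.732
grasp_force: 8.0
t: 13.4
eef_pos: [0.3911, -0.228, 0.0686]
ee_rot: [3.137, 0.001, -1.571]
force: [0.4, -0.3, -0.1]
finger_gap: 0.733
grasp_force: 8.0
t: 13.73
eef_pos: [0.3938, -0.2286, 0.0679]
ee_rot: [-3.14, -0.0, -1.57]
force: [0.2, -0.1, -0.7]
finger_gap: 0.731
grasp_force: 8.0
```

```bash
python3 -m crank '[[0,0,0.1,0,0,0,0.65],[0,0,0.1,0,0,0,0.65],[0,0,0.03,0,0,0,0.65],[0,0,0,0,0,0,0.65],[0,0,0,0,0,0,0.65]]';python3 -m crank '[[0,0,0.04,0,0,0,0.65],[0,0,0,0,0,0,0.65],[0,0,0,0,0,0,0.65]]';python3 -m crank '[[0,0,0.04,0,0,0,0.65],[0,0,0,0,0,0,0.65],[0,0,0,0,0,0,0.65]]'
```

```text
t: 14.15
eef_pos: [0.3932, -0.2285, 0.0604]
ee_rot: [-3.142, -0.0, -1.57]
force: [0.2, -0.5, -1.7]
finger_gap: 0.732
grasp_force: 8.0
t: 14.4
eef_pos: [0.3931, -0.2285, 0.0591]
ee_rot: [3.141, 0.0, -1.57]
force: [-0.0, 0.9, -0.7]
finger_gap: 0.738
grasp_force: 8.0
t: 14.65
eef_pos: [0.3938, -0.2286, 0.0584]
ee_rot: [-3.141, -0.0, -1.57]
force: [0.2, -0.0, 4.5]
finger_gap: 0.734
grasp_force: 8.0
```

```bash
python3 -m crank '[[0,0,0,0,0,0,0.78],[0,0,0,0,0,0,0.9],[0,0,0,0,0,0,1],[0,0,0,0,0,0,1],[0,0,-0.3,0,0,0,1],[0,0,-0.7,0,0,0,1],[0,0,-1,0,0,0,1],[0,0,-1,0,0,0,1]]';python3 -m crank '[[0,0,-1,0,0,0,1],[0,0,-1,0,0,0,1],[-0.09,-0.95,0,0,0,0,1],[-0.09,-0.95,0,0,0,0,1],[-0.09,-0.95,0,0,0,0,1],[-0.09,-0.95,0,0,0,0,1],[-0.09,-0.95,0,0,0,0,1],[-0.09,-0.95,0,0,0,0,1]]';python3 -m crank '[[-0.09,-0.95,0,0,0,0,1],[-0.09,-0.9,0,0,0,0,1],[0,0,0,0,0,0,1],[0,0,0,0,0,0,1],[0,0,0,0,0,0,1]]'; python3 - <<'E'
from h import *
info=cams.camera_info("wrist");im=cams.get_image("wrist");cv2.imwrite("pics/w6.png",im)
for c in("green","blue"):
  for q in blobs(im,c,200): print(c,cv2.boundingRect(q),circ(info,q,.012),circ(info,q,.078))
E
```

```text
t: 15.32
eef_pos: [0.3924, -0.2284, 0.1492]
ee_rot: [3.14, 0.0, -1.57]
force: [1.7, 0.7, -0.1]
finger_gap: 0.998
grasp_force: 0.0
t: 15.98
eef_pos: [0.5653, -0.212, 0.2086]
ee_rot: [-3.141, -0.0, -1.57]
force: [-0.0, -0.7, 0.0]
finger_gap: 0.999
grasp_force: 0.0
t: 16.4
eef_pos: [0.6191, -0.2067, 0.2079]
ee_rot: [3.141, 0.0, -1.57]
force: [0.1, -1.2, 0.1]
finger_gap: 0.999
grasp_force: 0.0
green (462, 115, 98, 94) [ 0.379  -0.2164  0.0641] [ 0.4236 -0.2294  0.0522]
green (0, 1, 95, 215) [ 0.8794 -0.2667  0.1017] [ 0.8309 -0.2704  0.0828]
blue (240, 155, 75, 77) [ 0.6203 -0.1915  0.0407] [ 0.6199 -0.2092  0.0331]
```

View pics/w6.png

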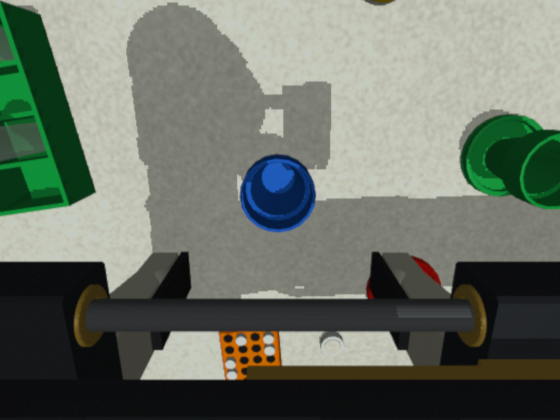

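The blue rim at (277,193) gives (.620,-.208), unmoved, and the green beaker stands inside its stand at (510,155). Grip the blue one and lift.

```bash
python3 -m crank '[[0.03,-0.03,0.9,0,0,0,1],[0,0,1,0,0,0,1],[0,0,1,0,0,0,1],[0,0,1,0,0,0,1],[0,0,0.8,0,0,0,1],[0,0,0.4,0,0,0,0.85],[0,0,0,0,0,0,0.8],[0,0,0,0,0,0,0.76]]' 8; python3 -m crank '[[0,0,0,0,0,0,0.74],[0,0,0,0,0,0,0.7],[0,0,0,0,0,0,0.65],[0,0,0,0,0,0,0.65],[0,0,0,0,0,0,0.65]]';  python3 -m crank '[[0,0,-0.2,0,0,0,0.65],[0,0,-0.5,0,0,0,0.65],[0,0,-0.9,0,0,0,0.65],[0,0,-1,0,0,0,0.65],[0,0,-1,0,0,0,0.65],[0,0,-1,0,0,0,0.65],[0,0,-0.4,0,0,0,0.65],[0,0,0,0,0,0,0.65]]'
```

```text
t: 17.12
eef_pos: [0.6206, -0.2079, 0.0558]
ee_rot: [-3.141, -0.0, -1.57]
force: [-0.1, -0.3, 1.3]
finger_gap: 0.835
grasp_force: 0.0
t: 17.53
eef_pos: [0.6218, -0.2079, 0.0571]
ee_rot: [-3.138, -0.001, -1.57]
force: [-2.0, 0.2, 6.9]
finger_gap: 0.743
grasp_force: 8.0
t: 18.2
eef_pos: [0.6224, -0.208, 0.2098]
ee_rot: [-3.135, -0.001, -1.57]
force: [0.6, 0.3, -0.8]
finger_gap: 0.739
grasp_force: 8.0
```

```bash
python3 -m crank '[[-0.7,0.3,0,0,0,0,0.65],[-0.92,0.41,0,0,0,0,0.65],[-0.92,0.41,0,0,0,0,0.65],[-0.92,0.41,0,0,0,0,0.65],[-0.92,0.41,0,0,0,0,0.65],[-0.92,0.41,0,0,0,0,0.65],[-0.92,0.41,0,0,0,0,0.65],[-0.92,0.41,0,0,0,0,0.65]]'; python3 -m crank '[[-0.92,0.41,0,0,0,0,0.65],[-0.92,0.41,0,0,0,0,0.65],[-0.92,0.41,0,0,0,0,0.65],[-0.92,0.41,0,0,0,0,0.65],[-0.92,0.41,0,0,0,0,0.65],[-0.92,0.41,0,0,0,0,0.65],[-0.92,0.41,0,0,0,0,0.65],[-0.92,0.41,0,0,0,0,0.65]]'; python3 -m crank '[[-0.92,0.41,0,0,0,0,0.65],[-0.1,0.07,0,0,0,0,0.65],[0,0,0,0,0,0,0.65],[0,0,0,0,0,0,0.65]]'; python3 - <<'E'
from h import *
info=cams.camera_info("wrist");im=cams.get_image("wrist");cv2.imwrite("pics/w7.png",im)
for q in blobs(im,"blue",200): print(cv2.boundingRect(q),circ(info,q,.012))
E
```

```text
t: 18.87
eef_pos: [0.5239, 0.0076, 0.2042]
ee_rot: [3.14, 0.0, -1.571]
force: [0.9, 1.5, -0.7]
finger_gap: 0.739
grasp_force: 8.0
t: 19.53
eef_pos: [0.4255, 0.2281, 0.2044]
ee_rot: [3.141, -0.0, -1.57]
force: [0.2, 0.4, -0.4]
finger_gap: 0.741
grasp_force: 8.0
t: 19.87
eef_pos: [0.4119, 0.2575, 0.2044]
ee_rot: [3.141, -0.001, -1.569]
force: [0.9, 0.3, -0.9]
finger_gap: 0.743
grasp_force: 8.0
(228, 331, 105, 22) [0.4103 0.4342 0.0596]
(206, 138, 149, 162) [0.4103 0.3211 0.106 ]
```

View pics/w7.png

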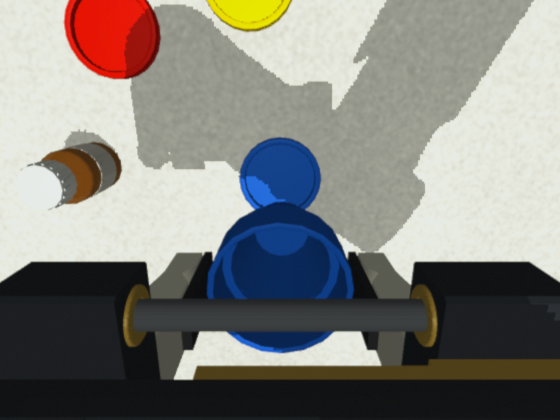

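The blue stand is at (280,178), centred in column under the held beaker, and the measured y agrees. Lower.

```bash
python3 -m crank '[[0,0,0.5,0,0,0,0.65],[0,0,0.9,0,0,0,0.65],[0,0,0.9,0,0,0,0.65],[0,0,0.9,0,0,0,0.65],[0,0,0.8,0,0,0,0.65],[0,0,0.5,0,0,0,0.65],[0,0,0.1,0,0,0,0.65],[0,0,0,0,0,0,0.65]]';python3 -m crank '[[0,0,0.06,0,0,0,0.65],[0,0,0,0,0,0,0.65],[0,0,0,0,0,0,0.65]]';python3 -m crank '[[0,0,0.05,0,0,0,0.65],[0,0,0,0,0,0,0.65],[0,0,0,0,0,0,0.65]]'
```

```text
t: 20.58
eef_pos: [0.4124, 0.2563, 0.0661]
ee_rot: [3.14, -0.002, -1.572]
force: [1.0, 0.2, 0.3]
finger_gap: 0.741
grasp_force: 8.0
t: 20.83
eef_pos: [0.413, 0.2583, 0.0662]
ee_rot: [-3.14, 0.002, -1.57]
force: [-0.1, 0.6, -0.4]
finger_gap: 0.742
grasp_force: 8.0
t: 21.08
eef_pos: [0.4125, 0.258, 0.064]
ee_rot: [-3.141, 0.001, -1.57]
force: [-0.6, -0.6, -1.2]
finger_gap: 0.74
grasp_force: 8.0
```

```bash
python3 -m crank '[[0,0,0.06,0,0,0,0.65],[0,0,0,0,0,0,0.65],[0,0,0,0,0,0,0.65]]';python3 -m crank '[[0,0,0.05,0,0,0,0.65],[0,0,0,0,0,0,0.65],[0,0,0,0,0,0,0.65]]';python3 -m crank '[[0,0,0.03,0,0,0,0.65],[0,0,0,0,0,0,0.65],[0,0,0,0,0,0,0.65]]'
```

```text
t: 21.33
eef_pos: [0.4124, 0.2578, 0.0618]
ee_rot: [3.141, -0.0, -1.57]
force: [-0.7, 0.9, -0.7]
finger_gap: 0.742
grasp_force: 8.0
t: 21.58
eef_pos: [0.4124, 0.258, 0.0606]
ee_rot: [-3.142, 0.0, -1.57]
force: [-2.0, 0.3, 4.4]
finger_gap: 0.741
grasp_force: 8.0
t: 21.83
eef_pos: [0.4125, 0.258, 0.06]
ee_rot: [-3.141, 0.0, -1.57]
force: [-4.2, -0.9, 8.9]
finger_gap: 0.739
grasp_force: 8.0
```

```bash
python3 -m crank '[[0,0,-0.03,0,0,0,0.76],[0,0,0,0,0,0,0.8],[0,0,0,0,0,0,0.9],[0,0,0,0,0,0,1],[0,0,0,0,0,0,1],[0,0,-0.5,0,0,0,1],[0,0,-1,0,0,0,1],[0,0,-1,0,0,0,1]]';python3 -m crank '[[0,0,-1,0,0,0,1],[0,0,-1,0,0,0,1],[0,0,-1,0,0,0,1],[0.93,-0.17,0,0,0,0,1],[0.93,-0.17,0,0,0,0,1],[0.93,-0.17,0,0,0,0,1],[0.93,-0.17,0,0,0,0,1],[0.93,-0.17,0,0,0,0,1]]';python3 -m crank '[[0.93,-0.17,0,0,0,0,1],[0.93,-0.17,0,0,0,0,1],[0.93,-0.17,0,0,0,0,1],[0.93,-0.17,0,0,0,0,1],[0.93,-0.17,0,0,0,0,1],[0.93,-0.17,0,0,0,0,1],[0.93,-0.17,0,0,0,0,1],[0.93,-0.17,0,0,0,0,1]]';python3 -m crank '[[0.93,-0.17,0,0,0,0,1],[0.93,-0.17,0,0,0,0,1],[0.93,-0.17,0,0,0,0,1],[0.93,-0.17,0,0,0,0,1],[0.93,-0.17,0,0,0,0,1],[0.93,-0.17,0,0,0,0,1],[0.93,-0.17,0,0,0,0,1],[0.93,-0.17,0,0,0,0,1]]';python3 -m crank '[[0.93,-0.17,0,0,0,0,1],[0.93,-0.17,0,0,0,0,1],[0,0,0,0,0,0,1],[0,0,0,0,0,0,1],[0,0,0,0,0,0,1]]'; python3 - <<'E'
from h import *
info=cams.camera_info("wrist");im=cams.get_image("wrist");cv2.imwrite("pics/w8.png",im)
for q in blobs(im,"yellow",200): print(cv2.boundingRect(q),circ(info,q,.096))
E
```

```text
t: 22.5
eef_pos: [0.4118, 0.257, 0.1353]
ee_rot: [3.14, -0.003, -1.57]
force: [1.2, 0.2, 0.5]
finger_gap: 0.999
grasp_force: 0.0
t: 23.17
eef_pos: [0.4379, 0.1171, 0.2254]
ee_rot: [-3.141, 0.0, -1.57]
force: [0.7, -0.2, 0.0]
finger_gap: 0.999
grasp_force: 0.0
t: 23.83
eef_pos: [0.4789, -0.1063, 0.2253]
ee_rot: [-3.142, 0.0, -1.57]
force: [-0.4, -0.1, 0.7]
finger_gap: 0.997
grasp_force: 0.0
t: 24.5
eef_pos: [0.5198, -0.3295, 0.225]
ee_rot: [3.141, 0.0, -1.57]
force: [0.2, 1.1, 0.6]
finger_gap: 0.999
grasp_force: 0.0
t: 24.92
eef_pos: [0.5297, -0.3837, 0.2247]
ee_rot: [3.141, 0.001, -1.571]
force: [-0.9, 0.5, -0.8]
finger_gap: 1.002
grasp_force: 0.0
(247, 360, 313, 19) [ 0.4074 -0.1994  0.1535]
(455, 286, 32, 61) [ 0.3522 -0.2688  0.0344]
(74, 286, 20, 61) [ 0.7071 -0.2695  0.0337]
(258, 165, 44, 47) [ 0.5284 -0.3915  0.0198]
```

View pics/w8.png

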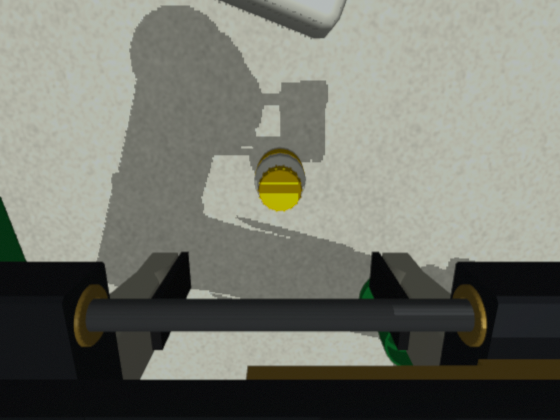

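The yellow cap at (280,190) gives about (.528,-.390). Descend to z≈.073 and grip.

```bash
python3 -m crank '[[0.18,0.05,0.9,0,0,0,1],[0,0,1,0,0,0,1],[0,0,1,0,0,0,1],[0,0,1,0,0,0,0.8],[0,0,0.8,0,0,0,0.6],[0,0,0.35,0,0,0,0.55],[0,0,0,0,0,0,0.5],[0,0,0,0,0,0,0.45]]' 15; python3 -m crank '[[0,0,0,0,0,0,0.4],[0,0,0,0,0,0,0.35],[0,0,0,0,0,0,0.3],[0,0,0,0,0,0,0.3],[0,0,0,0,0,0,0.3],[0,0,0,0,0,0,0.3]]'
```

```text
t: 25.63
eef_pos: [0.5291, -0.3889, 0.0747]
ee_rot: [-3.141, -0.001, -1.569]
force: [-0.1, 0.1, -0.0]
finger_gap: 0.686
grasp_force: 0.0
t: 26.13
eef_pos: [0.5294, -0.3897, 0.0752]
ee_rot: [-3.14, -0.001, -1.57]
force: [0.7, 0.9, 6.0]
finger_gap: 0.4
grasp_force: 15.0
```

```bash
python3 -m crank '[[0,0,-0.3,0,0,0,0.3],[0,0,-0.7,0,0,0,0.3],[0,0,-1,0,0,0,0.3],[0,0,-1,0,0,0,0.3],[0,0,-1,0,0,0,0.3],[0,0,-0.5,0,0,0,0.3],[-0.5,0.1,0,0,0,0,0.3],[-0.92,0.18,0,0,0,0,0.3]]'; python3 -m crank '[[-0.92,0.18,0,0,0,0,0.3],[-0.92,0.18,0,0,0,0,0.3],[-0.92,0.18,0,0,0,0,0.3],[-0.92,0.18,0,0,0,0,0.3],[-0.92,0.18,0,0,0,0,0.3],[-0.92,0.18,0,0,0,0,0.3],[-0.92,0.18,0,0,0,0,0.3],[-0.92,0.18,0,0,0,0,0.3]]'; python3 -m crank '[[-0.92,0.18,0,0,0,0,0.3],[-0.92,0.18,0,0,0,0,0.3],[-0.92,0.18,0,0,0,0,0.3],[-0.92,0.18,0,0,0,0,0.3],[-0.92,0.18,0,0,0,0,0.3],[-0.92,0.18,0,0,0,0,0.3],[-0.92,0.18,0,0,0,0,0.3],[-0.4,0,0,0,0,0,0.3]]'; python3 -m crank '[[0,0,0,0,0,0,0.3],[0,0,0,0,0,0,0.3],[0,0,0,0,0,0,0.3]]'; python3 - <<'E'
from h import *
info=cams.camera_info("wrist");im=cams.get_image("wrist");cv2.imwrite("pics/w9.png",im)
for q in blobs(im,"yellow",200): print(cv2.boundingRect(q),circ(info,q,.012))
E
```

```text
t: 26.8
eef_pos: [0.5206, -0.348, 0.2102]
ee_rot: [-3.14, -0.001, -1.573]
force: [-0.3, 1.6, -2.2]
finger_gap: 0.403
grasp_force: 15.0
t: 27.47
eef_pos: [0.476, -0.1247, 0.2092]
ee_rot: [3.141, 0.0, -1.571]
force: [0.8, 0.3, -1.6]
finger_gap: 0.404
grasp_force: 15.0
t: 28.13
eef_pos: [0.438, 0.0814, 0.2094]
ee_rot: [-3.141, 0.001, -1.569]
force: [-0.4, -0.2, -0.8]
finger_gap: 0.404
grasp_force: 15.0
t: 28.38
eef_pos: [0.4388, 0.0789, 0.2089]
ee_rot: [3.141, -0.0, -1.57]
force: [0.8, -0.2, -1.0]
finger_gap: 0.407
grasp_force: 15.0
(124, 359, 395, 21) [0.3873 0.326  0.2397]
(357, 285, 17, 62) [0.3405 0.2388 0.041 ]
(187, 285, 17, 62) [0.5354 0.2387 0.041 ]
(239, 235, 83, 65) [0.4378 0.1896 0.0513]
(239, 139, 80, 87) [0.4374 0.0915 0.0539]
```

View pics/w9.png

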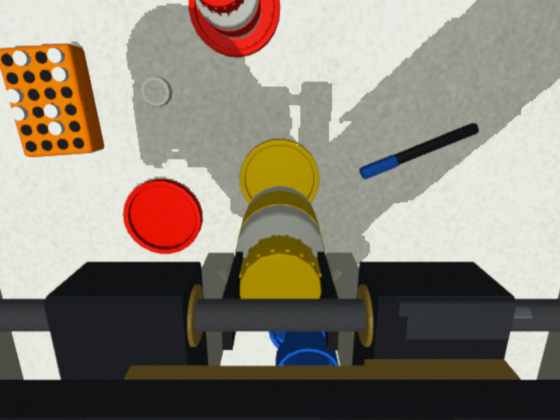

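The yellow stand is at (279,179), in line with the held bottle (280,275). A 2 mm correction, then lower.

```bash
python3 -m crank '[[-0.06,0,0.5,0,0,0,0.3],[0,0,0.9,0,0,0,0.3],[0,0,0.9,0,0,0,0.3],[0,0,0.9,0,0,0,0.3],[0,0,0.6,0,0,0,0.3],[0,0,0.3,0,0,0,0.3],[0,0,0,0,0,0,0.3],[0,0,0,0,0,0,0.3]]'; python3 -m crank '[[0,0,0.06,0,0,0,0.3],[0,0,0,0,0,0,0.3],[0,0,0,0,0,0,0.3]]'; python3 -m crank '[[0,0,0.05,0,0,0,0.3],[0,0,0,0,0,0,0.3],[0,0,0,0,0,0,0.3]]'
```

```text
t: 29.1
eef_pos: [0.4393, 0.0807, 0.0862]
ee_rot: [3.141, -0.001, -1.571]
force: [1.1, -0.7, -0.2]
finger_gap: 0.399
grasp_force: 15.0
t: 29.35
eef_pos: [0.4395, 0.0814, 0.085]
ee_rot: [-3.14, 0.001, -1.57]
force: [0.2, -0.2, -1.1]
finger_gap: 0.404
grasp_force: 15.0
t: 29.6
eef_pos: [0.439, 0.0812, 0.0828]
ee_rot: [-3.141, 0.0, -1.57]
force: [0.0, -0.5, -1.1]
finger_gap: 0.402
grasp_force: 15.0
```

```bash
python3 -m crank '[[0,0,0.06,0,0,0,0.3],[0,0,0,0,0,0,0.3],[0,0,0,0,0,0,0.3]]'; python3 -m crank '[[0,0,0.05,0,0,0,0.3],[0,0,0,0,0,0,0.3],[0,0,0,0,0,0,0.3]]'; python3 -m crank '[[0,0,0.03,0,0,0,0.3],[0,0,0,0,0,0,0.3],[0,0,0,0,0,0,0.3]]'
```

```text
t: 29.85
eef_pos: [0.4388, 0.0811, 0.0806]
ee_rot: [3.141, -0.0, -1.57]
force: [-0.2, -0.6, -1.2]
finger_gap: 0.403
grasp_force: 15.0
t: 30.1
eef_pos: [0.4389, 0.0811, 0.0792]
ee_rot: [3.142, -0.0, -1.57]
force: [0.1, 0.1, -0.3]
finger_gap: 0.403
grasp_force: 15.0
t: 30.35
eef_pos: [0.4393, 0.0813, 0.079]
ee_rot: [-3.141, 0.0, -1.57]
force: [-2.5, -0.5, 8.0]
finger_gap: 0.407
grasp_force: 15.0
```

Contact. Release, rise and check the result.

```bash
python3 -m crank '[[0,0,-0.03,0,0,0,0.42],[0,0,0,0,0,0,0.5],[0,0,0,0,0,0,0.6],[0,0,0,0,0,0,0.65],[0,0,0,0,0,0,0.65],[0,0,-0.4,0,0,0,0.65],[0,0,-0.8,0,0,0,0.65],[0,0,-1,0,0,0,0.65]]'; python3 -m crank '[[0,0,-1,0,0,0,0.65],[0,0,-1,0,0,0,0.65],[0,0,-1,0,0,0,0.65],[0,0,-1,0,0,0,0.65],[0,0,0,0,0,0,0.65],[0,0,0,0,0,0,0.65],[0,0,0,0,0,0,0.65],[0,0,0,0,0,0,0.65]]'; python3 - <<'E'
from h import *
im=cams.get_image("scene");cv2.imwrite("pics/s9.png",cv2.resize(im[130:340,160:460],None,fx=2.6,fy=2.6))
im=cams.get_image("top");cv2.imwrite("pics/t9.png",cv2.resize(im[150:310,110:460],None,fx=2.2,fy=2.2))
E
```

```text
t: 31.02
eef_pos: [0.4376, 0.0804, 0.1444]
ee_rot: [3.138, -0.002, -1.571]
force: [1.9, 1.5, 0.1]
finger_gap: 0.649
grasp_force: 0.0
t: 31.68
eef_pos: [0.4383, 0.0809, 0.2641]
ee_rot: [3.14, -0.001, -1.57]
force: [-0.0, 0.4, 0.2]
finger_gap: 0.652
grasp_force: 0.0
```

View pics/s9.png

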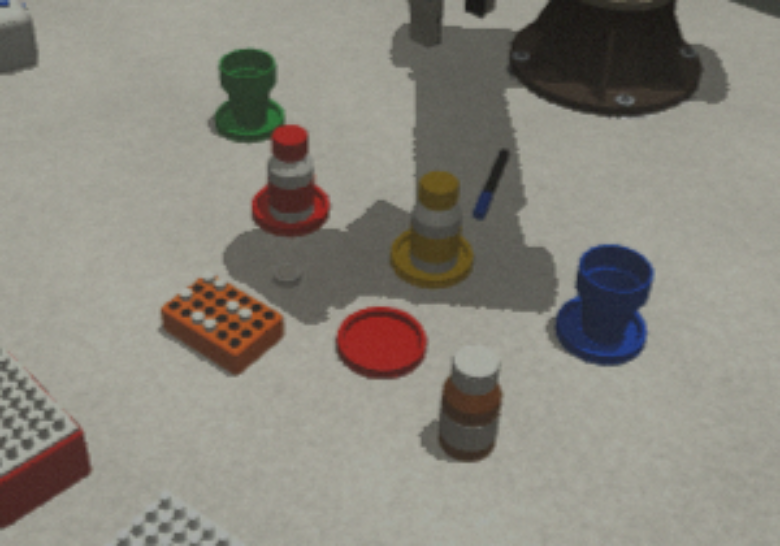

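View pics/t9.png

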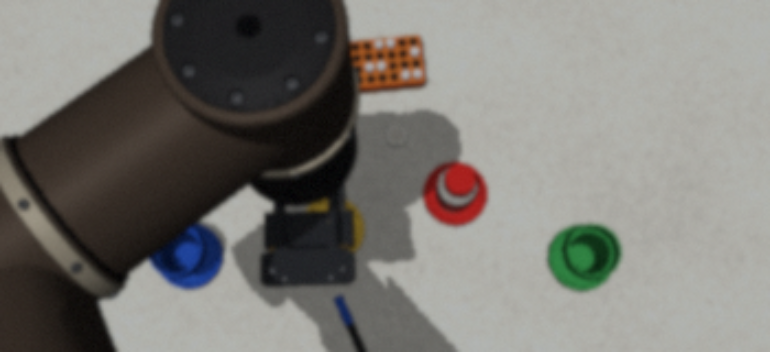

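All four objects stand upright inside their stands: green (249,95), red (290,180), yellow (437,225) and blue (608,305). The amber bottle and the rack have not moved. The slight lean of the blue beaker matches the amber bottle's, so it is perspective.

```bash
python3 -c "
from bench import bot
print(bot.hand_in())"
```

```text
the job is handed in; nothing more can be done
None
```

The job is handed in: both beakers and the red and yellow bottles stand upright in their own stands, green was placed before blue moved, and the amber bottle and tube rack were left alone (about 32 s of robot time).

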